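Zero the bench thickness gauge

TASK

Zero the thickness gauge before the filter discs are measured: turn the handwheel on top of it clockwise (seen from above) until the measuring foot is down on the bare anvil and the wheel comes up against its stop. Only then, with the foot left down, press the keys on the sloping panel one at a time, letting each come up again before the next: the round key, the arrow key that points down the slope twice, then the long bar key; do not press the other arrow key. Leave the things that lie round the gauge where they are.

Things in the scene. Friction and masses are not known exactly. Their poses are not given: they have to be found in the camera images.
- gauge: White thickness gauge, fixed, 225 mm deep, 184 wide, 275 high. Side-on, its front faces the robot's right. Origin on the bench under the wheel axis; x from its front to its back, y to the left facing its front, z up. Base deck 65 mm high from x = -50 to 105 mm; before it the key panel slopes down at 30 degrees to 26 mm high at x = -118 mm. A column at x = 50 to 105 mm carries the head.
- head_front (a point): Middle of the lower front edge of the gauge's head (gauge frame -76, 0, 158 mm). The head, 112 mm wide, top at 210 mm, reaches from the column forward over the deck and keys, with a blank display in front: a hand pointing straight down cannot reach the keys; come along the panel's normal, the tool tilted 30 degrees, the hand out in front of it.
- handwheel (a joint): Angle of the level aluminium handwheel (86 mm across, on top of the head, rim top at z = 233 mm), rad: grows clockwise seen from above, 10 mm of foot travel a turn. Solid end stop at 14.0, where the foot rests on the anvil; at the start between 0.3 and 6.5. Friction holds it where it is left; about 1 N at the crank knob turns it.
- wheel_axis (a point): The point on the wheel's axis at the mid height of the crank knob (gauge frame 0, 0, 258 mm). Axes as the gauge's.
- crank_knob (a point): The middle of the crank knob: an upright black knob, 19 mm across and 40 mm tall, standing on the wheel 32 mm from its axis, free to spin on its own pin, so a hand can carry it round without turning. The point is 25 mm above the wheel's rim and 16.5 mm below the knob's top.
- foot_face (a point): Centre of the underside of the measuring foot, a flat steel disc 30 mm across on an upright spindle under the head; it goes down as the wheel turns clockwise.
- anvil_top (a point): Centre of the top of the anvil, a flat steel disc 39 mm across on the deck, 76.8 mm above the bench. The foot rests on it when foot_face and anvil_top coincide (within 0.5 mm).
- key_round (a joint): Spring key on the sloping panel: 0 up, 0.004 m fully down (against its top point's z axis); 1 N to start, 4.5 N to bottom, springs back when let go; 2.5 mm down counts as pressed. The round key, 19 mm across, leftmost facing the panel (60 mm left of its middle), nearest the robot.
- key_round_top (a point): Round key. Centre of its flat top, 6 mm proud of the panel (moves with the key). Axes: z straight out of the panel (30 degrees from vertical), x up the slope, y to the left along the row, facing the panel.
- key_up (a joint): Spring key on the sloping panel: 0 up, 0.004 m fully down (against its top point's z axis); 1 N to start, 4.5 N to bottom, springs back when let go; 2.5 mm down counts as pressed. The triangular key pointing up the slope, second from the left (21 mm left of the middle), about 21 mm across. Not to be pressed.
- key_up_top (a point): Up-arrow key. Centre of its flat top, 6 mm proud of the panel (moves with the key). Axes: z straight out of the panel (30 degrees from vertical), x up the slope, y to the left along the row, facing the panel.
- key_down (a joint): Spring key on the sloping panel: 0 up, 0.004 m fully down (against its top point's z axis); 1 N to start, 4.5 N to bottom, springs back when let go; 2.5 mm down counts as pressed. The triangular key pointing down the slope, third from the left (18 mm right of the middle), about 21 mm across.
- key_down_top (a point): Down-arrow key. Centre of its flat top, 6 mm proud of the panel (moves with the key). Axes: z straight out of the panel (30 degrees from vertical), x up the slope, y to the left along the row, facing the panel.
- key_bar (a joint): Spring key on the sloping panel: 0 up, 0.004 m fully down (against its top point's z axis); 1 N to start, 4.5 N to bottom, springs back when let go; 2.5 mm down counts as pressed. The long bar key, 30 mm wide and 14 mm high, rightmost facing the panel (60 mm right of its middle), farthest from the robot.
- key_bar_top (a point): Bar key. Centre of its flat top, 6 mm proud of the panel (moves with the key). Axes: z straight out of the panel (30 degrees from vertical), x up the slope, y to the left along the row, facing the panel.
- filter_box: Blue flat box of filter discs, 106 x 105 x 28 mm, loose near the gauge; origin at the centre of its underside. Leave it.
- tray: White tray, 76 x 126 x 22 mm, loose near the gauge; origin at the centre of its underside. Leave it.
- petri: Clear petri dish, 55 mm across, 14 mm high, loose near the gauge's front; origin at the centre of its underside. Leave it.
- tweezers_1: Steel tweezers, 120 mm long, 9 mm high, loose beside the gauge, on the side away from the robot; origin at the centre of its underside. Leave them.

How it is judged:
By the outcome, as a careful person would: the job done as asked, in the order asked, and still so for the second after the job is handed in, with the robot touching nothing.
It also fails if it takes over 72 s, if anything falls off the work surface, if the arm or the gripper's body presses on something with over 40 N, if the wrist force passes 120 N, or if a joint passes its speed limit or range.

ROBOT

A 7-joint arm with a two-finger parallel gripper is mounted at the origin on a cart in front of the work surface, level with it; the furniture and walls round the work are solid. World frame = base frame: x ahead of the robot, y to its left, z up, the work surface at z = 0. Lengths are in m, angles in rad, forces in N, time in s.
With the tool pointing down it reaches from about 0.35 to 0.9 m from the base axis. Payload 8.1 kg.
Tool frame: the origin (TCP) lies at the very end of the fingers, on their centre line; the grasp point (between the pads) lies 19 mm behind it; z points along the fingers, y is the line along which they close (so a half turn about z gives the same grasp; the last joint's range is limited). The gripper opens to 92 mm and grips with 3 to 60 N. Pads are 19 mm wide; open, the fingers measure 130 mm over their backs; the gripper's body (75 mm by 190 mm) begins 47 mm behind the grasp point.
Start: joints at [1.067, 0.434, 0.025, 1.573, -0.012, 1.134, -0.075], TCP at [0.244, -0.575, 0.227] pointing down, gripper open.
Joint ranges: [-2.62, 2.62], [-0.44, 2.09], [-1.27, 1.32], [0.08, 2.57], [-1.32, 4.46], [0.12, 2], [-2.74, 2.74]. Speed limits (rad/s): [2.22, 2.22, 3.01, 3.01, 3.14, 3.14, 3.14].

INTERFACE

Orientations are given as a rotation vector (axis times angle).
In Python, from cell import readout, cams, job gives the robot as it stands.
- The arm moves only by the tool drive_tool, never from a script. Its argument "commands" is a list of rows, each a list of 3 entries, a list of its own where there are three numbers: the turn, a rotation vector about the tool's x, y, z in rad, then the shift along the tool's x, y, z in cm, then the gripper's target within -1 to 1 (fully open at 1, half-way at 0, shut at -1). A call has 1 to 20 rows; each row is the pose to reach, as a shift and turn from the pose commanded when the call began, along the tool's axes at that moment; what a row does not reach only later rows make up. A row lasts 1/12 s, in which the tool goes at most 41.7 mm and 7.16 degrees, less where a joint would pass 70% of its speed; a pose out of reach is approached as far as the arm can. A call with a gripper value outside its range is refused whole. The fingers move at their own pace and stop on an object; "newtons" is the grip in N (left out, the last holds). Time passes only in rows, so rows that repeat a pose let the fingers close. It gives the time, the measured TCP pose, the force, the opening and the grip force at its end, in the units of the state.
- readout.observe(): the state, without advancing time (a new reading comes with each control period).
- cams.get_image(name): name is "side" or "top"; returns the picture (384x512x3 uint8, blue, green, red); there is no depth.
- cams.camera_info(name): a dict with "camera_matrix" (3x3 intrinsics, pixels), "k1" (the pictures are not rectified: a ray, as slopes to the right and down, at radius r is drawn at 1 + k1 r^2 times it, then the intrinsics apply), "R" (3x3) and "t" (3): a world point X has camera coordinates R X + t. Camera axes: x right, y down, z forward; pixel columns grow to the right and rows downward; lengths in m; the calibration is good to about 2 mm. A picture is of the moment at which its call begins. camera_info takes no time and is no camera call.
- job.sign_off(): hands the job in; it is judged then, once.
The state is a dict: "clock": time; "joints": joint angles; "dq": joint speeds; "joint_efforts": joint torques, N m; "position": TCP position; "ee_rot": TCP orientation; "force": force on the tool from outside, world axes, zero at the start; "ft_torque": the same for the moment, N m; "width": opening from 0.0 (shut) to 1.0 (fully open); "gripper_force": force on a finger pad.
Only numpy, scipy, OpenCV 4.12 (cv2) and the standard library are available. Lean on these libraries where they do the work, as an engineer would, in place of code of your own. Each camera call takes 0.05 s, during which the arm holds its last target. There are 200 camera calls.

## Working session

There is one attempt and no reset: what is moved stays moved. The work goes in short steps, Python scripts to look and compute and a tool call to move; the robot and the scene stay as the last step left them, time stands still between calls to the robot, and variables do not carry over. Pictures are saved under pics/ and viewed, at most 10 in all, crops included, and the job is handed in when it is done.

Besides the shell and the picture viewer there is one more tool, called after "Call:" as a command line: name --argument value ..., lists and objects as JSON in quotes. drive_tool: Moves the arm, as the interface text tells. Its arguments: {"type":"object","properties":{"commands":{"type":"array"},"newtons":{"type":"number"}},"required":["commands"]}

```bash
mkdir -p pics
python3 - <<'E'
from cell import readout,cams,job
import cv2,numpy as np
for n in("side","top"):
    im=cams.get_image(n); cv2.imwrite(f"pics/{n}0.png",im)
    i=cams.camera_info(n); print(n,i, -np.array(i["R"]).T@np.array(i["t"]))
print(readout.observe())
E
```

```text
side {'camera_matrix': array([[440.04612584,   0.        , 251.75663989],
       [  0.        , 440.04612584, 197.35901656],
       [  0.        ,   0.        ,   1.        ]]), 'k1': 0.048951263666509606, 'R': array([[ 0.96272218, -0.2702138 , -0.01226803],
       [-0.12053071, -0.38794262, -0.9137685 ],
       [ 0.24215357,  0.88118388, -0.40605002]]), 't': array([-0.55937275,  0.22366511,  0.85789539])} [ 0.35773663 -0.82034459  0.54586418]
top {'camera_matrix': array([[464.39082682,   0.        , 248.54204097],
       [  0.        , 464.39082682, 189.65326185],
       [  0.        ,   0.        ,   1.        ]]), 'k1': -0.018250698581187653, 'R': array([[ 0.01860128, -0.99973822,  0.01332196],
       [-0.99731206, -0.0194973 , -0.07062935],
       [ 0.07087061, -0.01197236, -0.99741367]]), 't': array([-0.03038328,  0.56318453,  1.33616751])} [ 0.4675409  -0.00339767  1.37289386]
{'clock': 0.1, 'joints': array([ 1.06739542,  0.43513241,  0.02497704,  1.57400722, -0.01158471,
        1.13402863, -0.07506558]), 'dq': array([-0.00040198, -0.00165062,  0.00018244, -0.00273847,  0.00082968,
        0.00141655,  0.00147329]), 'joint_efforts': array([ 2.84632428e-03, -6.69131255e+01,  9.87897255e-01, -3.15146112e+01,
       -6.05139951e-02,  3.74194491e-02,  6.09245808e-05]), 'position': array([ 0.24360779, -0.57505903,  0.22603606]), 'ee_rot': array([-3.07739068e+00, -6.25050354e-01,  6.67604441e-04]), 'force': array([ 0.53187416, -0.54785681, -0.03433712]), 'ft_torque': array([-0.05233251,  0.05794359,  0.0035609 ]), 'gripper_force': 0.0, 'width': 0.9977505169221447}
```

View pics/side0.png

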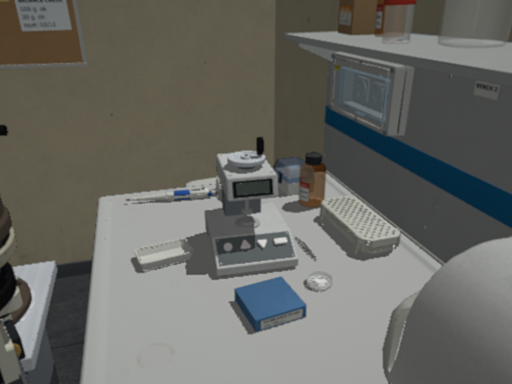

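View pics/top0.png

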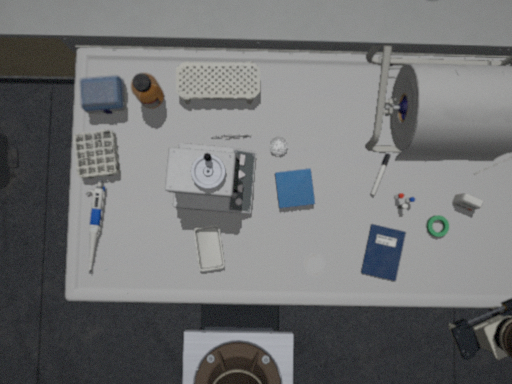

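```bash
cat > h.py <<'E'
from cell import readout,cams,job
import cv2,numpy as np
from scipy.spatial.transform import Rotation as Ro
def cam(n):
    i=cams.camera_info(n);return [np.array(i[k]) for k in("camera_matrix","R","t")]+[i["k1"]]
def proj(n,X):
    K,R,t,k=cam(n);c=np.atleast_2d(X)@R.T+t;s=c[:,:2]/c[:,2:]
    s=s*(1+k*(s**2).sum(1,keepdims=True));return s*K[0,0]+K[:2,2]
def ray(n,uv):
    K,R,t,k=cam(n);d=(np.array(uv,float)-K[:2,2])/K[0,0];s=d.copy()
    for _ in range(9):s=d/(1+k*(s@s))
    v=R.T@np.r_[s,1];return -R.T@t,v/np.linalg.norm(v)
def onz(n,uv,z):
    o,v=ray(n,uv);return o+v*(z-o[2])/v[2]
def tri(a,b):
    A=[];B=[]
    for n,uv in(("top",a),("side",b)):
        o,v=ray(n,uv);P=np.eye(3)-np.outer(v,v);A.append(P);B.append(P@o)
    return np.linalg.lstsq(np.vstack(A),np.hstack(B),rcond=None)[0]
E
python3 - <<'E'
from h import *
t=cv2.imread("pics/top0.png")[135:225,155:265]
s=cv2.imread("pics/side0.png")[130:280,195:325]
t=cv2.resize(t,None,fx=4,fy=4,interpolation=3);s=cv2.resize(s,None,fx=2.7,fy=2.7,interpolation=3)
o=np.zeros((410,800,3),np.uint8);o[:t.shape[0],:440]=t;o[:s.shape[0],445:445+s.shape[1]]=s
cv2.imwrite("pics/z1.png",o)
E
```

```text
(no output)
```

View pics/z1.png

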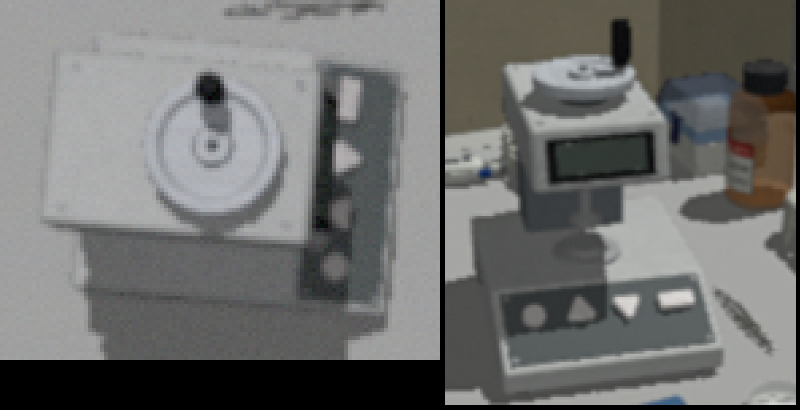

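Run:
```python
from h import *
np.set_printoptions(precision=4,suppress=True)
T=lambda u,v:(u/4+155-.375,v/4+135-.375)
S=lambda u,v:((u-445)/2.7+195-.3,v/2.7+130-.3)
W=onz("top",T(213,148),.233);print("wheel",W)
k=onz("top",T(208,84),.2745);print("knob",k,np.linalg.norm((k-W)[:2]))
P={}
for n,a,b in(("round",(334,266),(534,315)),("up",(340,211),(581,309)),("down",(345,158),(626,305)),("bar",(348,100),(676,299)),("knob",(208,84),(620,26))):
    P[n]=tri(T(*a),S(*b));print(n,P[n],proj("top",P[n])[0]-T(*a))
d=P["round"]-P["bar"];print(np.linalg.norm(d),d)
# head top corners from top view at z=.21 : yaw
c=[onz("top",T(*p),.21) for p in((57,50),(43,222),(305,241),(318,65))]
for i in range(4):
    e=c[(i+1)%4]-c[i];print(c[i],np.linalg.norm(e),np.degrees(np.arctan2(e[1],e[0])))
```

```text
wheel [0.5911 0.084  0.233 ]
knob [0.6249 0.0847 0.2745] 0.03374505858233036
round [0.5286 0.0097 0.0524] [ 0.0355 -0.177 ]
up [0.5677 0.0062 0.0534] [ 0.0274 -0.1192]
down [0.6056 0.0034 0.0523] [ 0.0205 -0.0792]
bar [0.6482 0.0019 0.0517] [ 0.0923 -0.317 ]
knob [0.6261 0.0853 0.2667] [ 0.015  -0.0549]
0.11985348700958286 [-0.1196  0.0078  0.0006]
[0.6538 0.1856 0.21  ] 0.10900968022589294 177.1657550072288
[0.5449 0.191  0.21  ] 0.1645480074765715 -93.04147061063713
[0.5362 0.0267 0.21  ] 0.11156848783743523 -2.993614309950265
[0.6476 0.0209 0.21  ] 0.1648689502437068 87.84804429467734
```

```bash
cat >> h.py <<'E'
a=np.radians(86.9);XG=np.array([np.cos(a),np.sin(a),0]);YG=np.array([-np.sin(a),np.cos(a),0]);Z=np.array([0,0,1.])
RD=np.c_[XG,-YG,-Z]                       # pointing down
RT=RD@Ro.from_rotvec([0,np.pi/6,0]).as_matrix()  # along panel normal
np.set_printoptions(precision=4,suppress=True)
def rel(p,R=None):
    s=readout.observe();C=Ro.from_rotvec(s["ee_rot"]).as_matrix()
    R=C if R is None else R
    print("turn",Ro.from_matrix(C.T@R).as_rotvec(),"cm",C.T@(np.array(p)-s["position"])*100)
E
python3 -c "
from h import *
rel([.624,.0847,.34],RD);rel([.35,-.45,.34],RD);print(RT)"
```

```text
turn [-0.0014 -0.0007 -1.1159] cm [ 60.7624 -45.9241 -11.3398]
turn [-0.0014 -0.0007 -1.1159] cm [ 14.6734  -7.3805 -11.388 ]
[[ 0.0468  0.9985  0.027 ]
 [ 0.8648 -0.0541  0.4993]
 [ 0.5     0.     -0.866 ]]
```

Call:
drive_tool --commands '[[[0, 0, -0.1], [2, -1, -4], 0], [[0, 0, -0.2], [5, -3, -8], 0], [[0, 0, -0.3], [8, -6, -11.3], 0], [[0, 0, -0.4], [11.3, -8.5, -11.3], 0], [[0, 0, -0.5], [14.6, -11, -11.3], 0], [[0, 0, -0.6], [17.9, -13.5, -11.3], 0], [[0, 0, -0.7], [21.2, -16, -11.3], 0], [[0, 0, -0.8], [24.5, -18.5, -11.3], 0], [[0, 0, -0.9], [27.8, -21, -11.3], 0], [[0, 0, -1.0], [31.1, -23.5, -11.3], 0], [[0, 0, -1.116], [34.4, -26, -11.3], 0], [[0, 0, -1.116], [37.7, -28.5, -11.3], 0], [[0, 0, -1.116], [41, -31, -11.3], 0], [[0, 0, -1.116], [44.3, -33.5, -11.3], 0], [[0, 0, -1.116], [47.6, -36, -11.3], 0], [[0, 0, -1.116], [50.9, -38.5, -11.3], 0], [[0, 0, -1.116], [54.2, -41, -11.3], 0], [[0, 0, -1.116], [57.5, -43.5, -11.3], 0], [[0, 0, -1.116], [60.7, -45.9, -11.3], 0], [[0, 0, -1.116], [60.7, -45.9, -11.3], 0]]'

```text
clock: 1.77
position: [0.6244, 0.0901, 0.3386]
ee_rot: [-2.273, -2.164, -0.002]
force: [-2.3, 0.0, -0.2]
width: 0.496
gripper_force: 0.0
```

Run:
```python
from h import *
t=cams.get_image("top");s=cams.get_image("side")
print(readout.observe());rel([.624,.0847,.239],RD)
t=cv2.resize(t[100:240,140:290],None,fx=2.6,fy=2.6,interpolation=3);s=cv2.resize(s[80:280,190:340],None,fx=2.6,fy=2.6,interpolation=3)
o=np.zeros((520,790,3),np.uint8);o[:t.shape[0],:390]=t;o[:,395:785]=s;cv2.imwrite("pics/z2.png",o)
```

```text
{'clock': 1.8667, 'joints': array([ 0.1028,  0.4334, -0.508 ,  1.3449,  0.2053,  1.4168, -0.4452]), 'dq': array([ 0.0576, -0.0357,  0.0422,  0.0382,  0.0044,  0.0051,  0.0376]), 'joint_efforts': array([ -1.456 , -64.9311,  -6.8293, -34.4165,   0.0026,  -0.0607,
        -0.5866]), 'position': array([0.624 , 0.0887, 0.3384]), 'ee_rot': array([-2.272 , -2.1653, -0.0002]), 'force': array([-0.3444, -0.9076,  0.6592]), 'ft_torque': array([-0.0318, -0.0964,  0.0122]), 'gripper_force': 0.0, 'width': 0.5002632652068836}
turn [-0.0021 -0.0022  0.0061] cm [-0.4233  0.0441  9.9359]
```

View pics/z2.png

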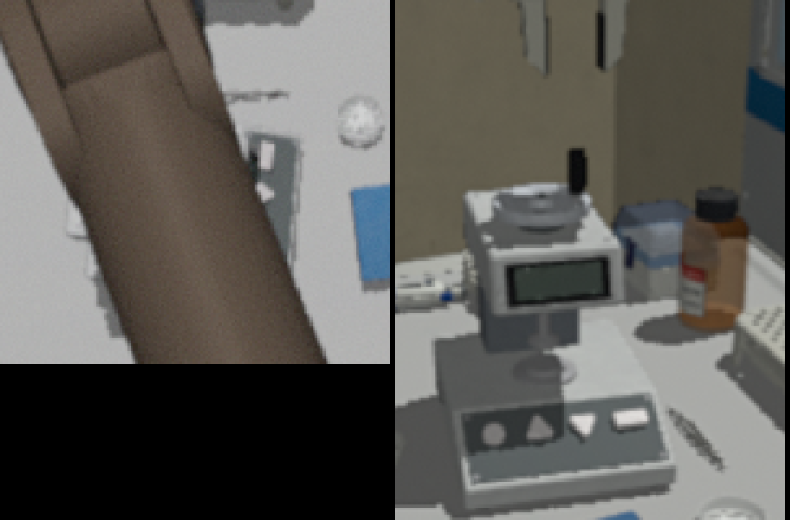

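The fingers (columns 540 and 608) straddle the knob (577, 170), so I can go down and grip.

Call:
drive_tool --commands '[[[0, 0, 0], [-0.3, 0, 2.5], 0], [[0, 0, 0], [-0.3, 0, 5], 0], [[0, 0, 0], [-0.3, 0, 7.5], 0], [[0, 0, 0], [-0.3, 0, 9], 0], [[0, 0, 0], [-0.3, 0, 9.9], 0], [[0, 0, 0], [-0.3, 0, 9.9], 0], [[0, 0, 0], [-0.3, 0, 9.9], -1], [[0, 0, 0], [-0.3, 0, 9.9], -1], [[0, 0, 0], [-0.3, 0, 9.9], -1], [[0, 0, 0], [-0.3, 0, 9.9], -1], [[0, 0, 0], [-0.3, 0, 9.9], -1], [[0, 0, 0], [-0.3, 0, 9.9], -1]]' --newtons 12

```text
clock: 2.87
position: [0.625, 0.081, 0.2418]
ee_rot: [2.28, 2.159, 0.005]
force: [5.1, 0.3, 0.9]
width: 0.2
gripper_force: 12.0
```

```bash
python3 -c "
from h import *
s=readout.observe();print(s['position'],s['force'],s['width']*92,s['ft_torque'])
C=Ro.from_rotvec(s['ee_rot']).as_matrix();print(C)
r=np.array([.5915,.084])-s['position'][:2];print(r,np.hypot(*r))
"
```

```text
[0.625  0.081  0.2418] [5.0521 0.2514 0.9403] 18.433042040972808 [ 0.0039 -1.1132 -0.0249]
[[ 0.0545  0.9985  0.0036]
 [ 0.9985 -0.0545  0.0005]
 [ 0.0007  0.0035 -1.    ]]
[-0.0335  0.003 ] 0.033665687646261225
```

```bash
python3 -c "
import numpy as np
a=np.radians(np.arange(12,181,12));p=np.radians(4)
print(np.c_[np.degrees(a),3.2*(np.sin(p-a)-np.sin(p)),3.2*(np.cos(p-a)-np.cos(p))+.1].round(2).tolist())"
```

```text
[[12.0, -0.67, 0.08], [24.0, -1.32, -0.09], [36.0, -1.92, -0.38], [48.0, -2.45, -0.79], [60.0, -2.88, -1.3], [72.0, -3.19, -1.89], [84.0, -3.37, -2.54], [96.0, -3.42, -3.2], [108.0, -3.33, -3.87], [120.0, -3.1, -4.49], [132.0, -2.74, -5.06], [144.0, -2.28, -5.54], [156.0, -1.73, -5.92], [168.0, -1.11, -6.17], [180.0, -0.45, -6.28]]
```

Call:
drive_tool --commands '[[[0, 0, 0], [-0.67, 0.08, 0], -1], [[0, 0, 0], [-1.32, -0.09, 0], -1], [[0, 0, 0], [-1.92, -0.38, 0], -1], [[0, 0, 0], [-2.45, -0.79, 0], -1], [[0, 0, 0], [-2.88, -1.3, 0], -1], [[0, 0, 0], [-3.19, -1.89, 0], -1], [[0, 0, 0], [-3.37, -2.54, 0], -1], [[0, 0, 0], [-3.42, -3.2, 0], -1], [[0, 0, 0], [-3.42, -3.2, 0], -1]]'

```text
clock: 3.62
position: [0.5886, 0.0489, 0.2416]
ee_rot: [-2.28, -2.161, -0.001]
force: [-0.0, 2.5, 6.4]
width: 0.196
gripper_force: 12.0
```

Run:
```python
from h import *
im=cams.get_image("side")
s=readout.observe();print(s['position'],s['force'],s['width']*92)
cv2.imwrite("pics/z3.png",cv2.resize(im[90:260,190:330],None,fx=3.4,fy=3.4,interpolation=3))
```

```text
[0.5891 0.0488 0.2416] [-0.413   2.6283  6.7819] 18.17673873317807
```

View pics/z3.png

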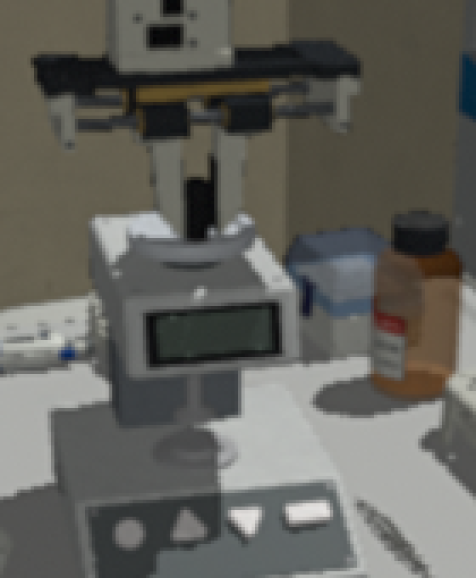

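Call:
drive_tool --commands '[[[0, 0, 0], [0.07, -0.67, 0], -1], [[0, 0, 0], [0.28, -1.3, 0], -1], [[0, 0, 0], [0.61, -1.88, 0], -1], [[0, 0, 0], [1.06, -2.38, 0], -1], [[0, 0, 0], [1.6, -2.77, 0], -1], [[0, 0, 0], [2.21, -3.04, 0], -1], [[0, 0, 0], [2.87, -3.18, 0], -1], [[0, 0, 0], [3.53, -3.18, 0], -1], [[0, 0, 0], [4.19, -3.04, 0], -1], [[0, 0, 0], [4.8, -2.77, 0], -1], [[0, 0, 0], [5.34, -2.38, 0], -1], [[0, 0, 0], [5.79, -1.88, 0], -1], [[0, 0, 0], [6.12, -1.3, 0], -1], [[0, 0, 0], [6.33, -0.67, 0], -1], [[0, 0, 0], [6.4, 0, 0], -1], [[0, 0, 0], [6.4, 0, 0], -1]]'

```text
clock: 5.0
position: [0.5945, 0.1126, 0.2416]
ee_rot: [2.28, 2.16, 0.003]
force: [1.3, 0.8, 8.4]
width: 0.196
gripper_force: 12.0
```

Call:
drive_tool --commands '[[[0, 0, 0], [-0.07, 0.67, 0], -1], [[0, 0, 0], [-0.28, 1.3, 0], -1], [[0, 0, 0], [-0.61, 1.88, 0], -1], [[0, 0, 0], [-1.06, 2.38, 0], -1], [[0, 0, 0], [-1.6, 2.77, 0], -1], [[0, 0, 0], [-2.21, 3.04, 0], -1], [[0, 0, 0], [-2.87, 3.18, 0], -1], [[0, 0, 0], [-3.53, 3.18, 0], -1], [[0, 0, 0], [-4.19, 3.04, 0], -1], [[0, 0, 0], [-4.8, 2.77, 0], -1], [[0, 0, 0], [-5.34, 2.38, 0], -1], [[0, 0, 0], [-5.79, 1.88, 0], -1], [[0, 0, 0], [-5.79, 1.88, 0], -1]]'

```text
clock: 6.08
position: [0.6083, 0.0524, 0.2416]
ee_rot: [2.281, 2.159, -0.0]
force: [-1.4, -0.9, 8.2]
width: 0.197
gripper_force: 12.0
```

Run:
```python
from h import *
im=cams.get_image("side");b=cv2.imread("pics/side0.png")
s=readout.observe();print(s['position'],s['force'],s['width']*92)
f=lambda i:cv2.resize(i[185:235,225:275],None,fx=7.8,fy=7.8,interpolation=3)
cv2.imwrite("pics/z4.png",np.hstack([f(b),f(im)]))
for z in(.0768,.0888,.0988):print(z,proj("side",[.592,.084,z]))
```

```text
[0.6085 0.0525 0.2416] [ 0.218  -1.4711  6.9004] 18.422434858844472
0.0768 [[246.2426 218.2436]]
0.0888 [[246.1547 213.6971]]
0.0988 [[246.0807 209.8761]]
```

View pics/z4.png

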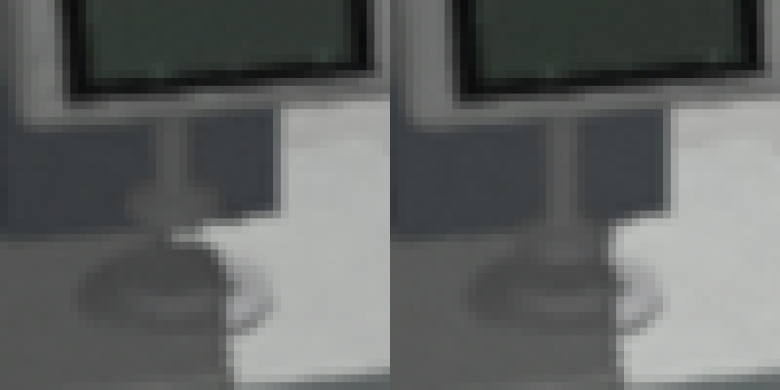

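Call:
drive_tool --commands '[[[0, 0, 0], [-0.33, -0.58, 0], -1], [[0, 0, 0], [-0.54, -1.22, 0], -1], [[0, 0, 0], [-0.61, -1.88, 0], -1], [[0, 0, 0], [-0.54, -2.55, 0], -1], [[0, 0, 0], [-0.33, -3.18, 0], -1], [[0, 0, 0], [0, -3.76, 0], -1], [[0, 0, 0], [0.45, -4.26, 0], -1], [[0, 0, 0], [0.99, -4.65, 0], -1], [[0, 0, 0], [0.99, -4.65, 0], -1]]'

```text
clock: 6.88
position: [0.5636, 0.0679, 0.2416]
ee_rot: [2.278, 2.162, 0.005]
force: [6.3, 4.7, 3.6]
width: 0.197
gripper_force: 12.0
```

Run:
```python
from h import *
im=cams.get_image("side")
s=readout.observe();print(s['position'],s['force'],s['width']*92)
cv2.imwrite("pics/s5.png",im)
b=cv2.imread("pics/side0.png")
# dark spindle/foot columns through time: print grey profile down column 244..248
for i in(b,im):
    g=cv2.cvtColor(i,6).astype(int)
    for r in range(203,230):print(r,g[r,236:258])
    print()
```

```text
[0.5639 0.0673 0.2416] [4.9422 3.7322 3.0887] 18.10927602546495
203 [61 61 61 60 60 60 59 61 67 76 83 83 76 66 60 62 62 62 62 62 63 61]
204 [61 61 61 61 61 61 60 61 66 76 83 83 77 66 62 63 62 62 63 61 61 62]
205 [62 61 62 62 61 62 61 61 65 76 83 84 77 66 61 62 62 63 63 62 62 63]
206 [60 61 60 62 62 61 61 61 65 76 83 84 77 67 61 63 63 63 62 63 62 62]
207 [60 60 60 61 61 61 62 61 65 76 83 84 77 67 63 62 62 62 62 62 62 63]
208 [61 60 60 60 60 62 64 67 70 78 82 83 78 72 68 66 64 62 62 62 62 62]
209 [61 60 60 60 60 65 69 72 75 78 82 84 80 78 75 72 69 64 62 62 63 62]
210 [61 60 60 59 61 68 74 76 78 81 80 81 81 81 79 76 72 65 60 62 61 60]
211 [60 60 60 60 61 71 76 78 79 81 82 83 82 82 80 77 72 64 58 58 62 63]
212 [ 61  61  60  60  62  68  73  78  81  83  84  85  83  81  80  79  75  69
  66  72  90 106]
213 [ 60  60  60  61  61  64  69  74  79  83  84  85  85  82  90 108 115 114
 114 120 144 164]
214 [ 65  66  68  68  71  72  74  76  77  78  84 100 106 105 123 156 171 173
 171 173 177 181]
215 [ 77  78  80  83  84  83  83  82  80  75  87 117 130 129 144 164 177 181
 181 180 180 180]
216 [ 85
[... 2980 characters left out ...]
1  84  85  81  85
 109 138 156 162]
223 [ 74  75  75  77  78  82  84  86  88  90  91  91  92  92  92  90  85  95
 138 159 164 163]
224 [ 76  75  77  78  78  81  84  87  90  92  92  93  92  91  91  89  82  98
 147 166 165 158]
225 [ 80  78  79  78  80  81  81  82  83  85  87  87  86  83  82  82  78  97
 145 160 152 141]
226 [ 85  84  84  83  83  83  82  82  82  82  82  82  81  80  81  81  80  94
 130 138 128 134]
227 [ 89  88  88  87  87  87  87  85  84  83  83  83  83  84  84  86  84  91
 115 132 145 167]
228 [ 89  89  89  89  89  89  89  89  88  90  91  92  91  92  91  90  88 100
 145 173 184 188]
229 [ 90  90  89  89  89  89  90  90  90  90  91  91  90  90  91  89  87 103
 152 183 190 189]
```

Call:
drive_tool --commands '[[[0, 0, 0], [0.61, -0.27, 0], -1], [[0, 0, 0], [1.27, -0.41, 0], -1], [[0, 0, 0], [1.93, -0.41, 0], -1], [[0, 0, 0], [2.59, -0.27, 0], -1], [[0, 0, 0], [3.2, 0, 0], -1], [[0, 0, 0], [3.74, 0.39, 0], -1], [[0, 0, 0], [4.19, 0.89, 0], -1], [[0, 0, 0], [4.52, 1.47, 0], -1], [[0, 0, 0], [4.73, 2.11, 0], -1], [[0, 0, 0], [4.8, 2.77, 0], -1], [[0, 0, 0], [4.8, 2.77, 0], -1]]'

```text
clock: 7.85
position: [0.5945, 0.1126, 0.2416]
ee_rot: [2.281, 2.16, 0.002]
force: [1.1, 0.9, 7.9]
width: 0.195
gripper_force: 12.0
```

Run:
```python
from h import *
im=cams.get_image("side")
s=readout.observe();print(s['position'],s['force'],s['width']*92)
g=cv2.cvtColor(im,6).astype(int)
for r in range(215,227):print(r,g[r,240:253])
```

```text
[0.5941 0.1126 0.2416] [0.6668 1.5046 8.0488] 18.147303427019775
215 [ 86  82  75  72  74  80  84  85  83  77  75  91 125]
216 [87 81 76 77 78 80 83 83 84 81 77 72 87]
217 [80 76 77 79 81 83 84 85 84 84 81 77 80]
218 [76 75 78 81 83 85 85 87 88 86 85 82 84]
219 [73 73 77 80 84 87 89 91 90 89 86 80 75]
220 [73 73 74 76 81 85 87 87 86 84 80 74 71]
221 [74 76 76 76 75 75 76 76 77 77 77 77 74]
222 [77 80 81 81 81 78 78 78 77 81 85 85 81]
223 [77 82 84 86 87 89 90 89 90 91 91 89 84]
224 [78 80 84 87 88 91 93 92 92 91 90 87 82]
225 [79 80 81 82 83 85 87 86 87 83 82 81 79]
226 [82 82 81 81 81 80 81 81 81 80 80 81 80]
```

Call:
drive_tool --commands '[[[0, 0, 0], [-0.07, 0.67, 0], -1], [[0, 0, 0], [-0.28, 1.3, 0], -1], [[0, 0, 0], [-0.61, 1.88, 0], -1], [[0, 0, 0], [-0.61, 1.88, 0], -1]]'

```text
clock: 8.23
position: [0.6133, 0.1054, 0.2416]
ee_rot: [2.281, 2.159, 0.004]
force: [3.2, 2.4, 6.3]
width: 0.201
gripper_force: 12.0
```

Call:
drive_tool --commands '[[[0, 0, 0], [-0.45, 0.5, 0], -1], [[0, 0, 0], [-0.99, 0.89, 0], -1], [[0, 0, 0], [-0.99, 0.89, 0], -1]]'

```text
clock: 8.48
position: [0.6219, 0.0944, 0.2417]
ee_rot: [2.281, 2.158, 0.005]
force: [5.8, 0.4, 4.9]
width: 0.2
gripper_force: 12.0
```

Call:
drive_tool --commands '[[[0, 0, 0], [-0.61, 0.27, 0], -1], [[0, 0, 0], [-1.27, 0.41, 0], -1], [[0, 0, 0], [-1.27, 0.41, 0], -1]]'

```text
clock: 8.73
position: [0.6249, 0.0823, 0.2416]
ee_rot: [2.281, 2.159, 0.006]
force: [5.6, 1.7, 2.7]
width: 0.198
gripper_force: 12.0
```

Call:
drive_tool --commands '[[[0, 0, 0], [-0.67, 0, 0], -1], [[0, 0, 0], [-1.32, -0.14, 0], -1], [[0, 0, 0], [-1.32, -0.14, 0], -1]]'

```text
clock: 8.98
position: [0.6214, 0.0672, 0.2406]
ee_rot: [2.282, 2.158, -0.001]
force: [-0.0, -0.6, -0.1]
width: 0.075
gripper_force: 0.1
```

Call:
drive_tool --commands '[[[0, 0, 0], [0, 0, 0], 0], [[0, 0, 0], [0, 0, 0], 0], [[0, 0, 0], [0, 0, 0], 0], [[0, 0, 0], [0, 0, 0], 0], [[0, 0, 0], [0, 0, 0], 0], [[0, 0, 0], [0, 0, 0], 0]]'

```text
clock: 9.48
position: [0.6211, 0.0691, 0.2406]
ee_rot: [-2.28, -2.161, 0.0]
force: [-0.1, -0.1, 1.0]
width: 0.456
gripper_force: 0.0
```

Run:
```python
from h import *
im=cams.get_image("side")
s=readout.observe();print(s['position'],s['force'],s['width']*92)
g=cv2.cvtColor(im,6).astype(int)
for r in range(215,227):print(r,g[r,240:253])
cv2.imwrite("pics/z6.png",cv2.resize(im[110:235,200:300],None,fx=4.6,fy=4.6,interpolation=3))
```

```text
[0.6212 0.0691 0.2406] [-0.0333 -0.7099  0.8182] 44.11624602771978
215 [ 88  87  83  77  72  80  86  87  82  75  94 137 167]
216 [ 88  84  77  74  76  82  87  86  84  78  77  89 116]
217 [83 78 76 77 80 83 84 83 84 84 79 73 81]
218 [76 76 78 81 82 84 84 85 85 84 81 78 79]
219 [74 75 78 81 84 85 87 88 87 86 85 82 77]
220 [74 74 77 80 84 87 89 90 90 87 86 80 74]
221 [75 76 77 78 81 83 86 87 86 84 81 79 76]
222 [77 81 81 81 82 79 81 81 81 82 85 85 82]
223 [78 81 84 86 88 89 91 90 91 91 91 89 85]
224 [79 81 84 87 89 92 93 93 93 92 91 88 82]
225 [79 81 82 83 83 85 88 88 86 84 83 82 79]
226 [82 83 82 82 81 82 82 82 82 80 80 81 79]
```

View pics/z6.png

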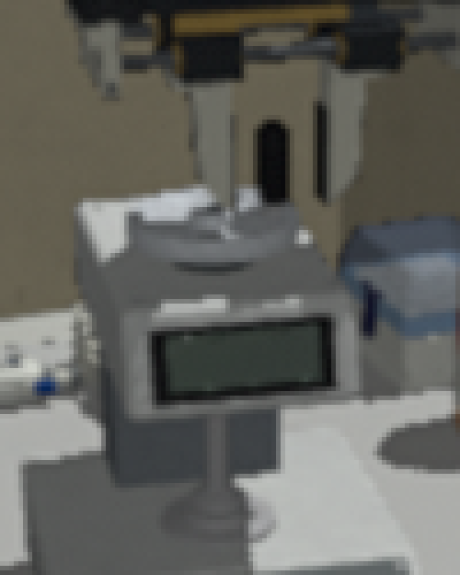

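Run:
```python
from h import *
u=lambda x,y:(x/4.6+200-.4,y/4.6+110-.4)
for p,z in((272,122),.2745),((272,155),.26):
    print(onz("side",u(*p),z))
for y in(.07,.08,.09,.1):print(y,proj("side",[.624,y,.2745]),)
```

```text
[0.6242 0.0844 0.2745]
[0.6223 0.0784 0.26  ]
0.07 [[260.5192 137.8818]]
0.08 [[259.2102 136.6562]]
0.09 [[257.9248 135.4525]]
0.1 [[256.6622 134.2702]]
```

Call:
drive_tool --commands '[[[0, 0, 0], [0.7, 0.2, 0], 0], [[0, 0, 0], [1.4, 0.3, 0], 0], [[0, 0, 0], [1.4, 0.3, 0], -1], [[0, 0, 0], [1.4, 0.3, 0], -1], [[0, 0, 0], [1.4, 0.3, 0], -1], [[0, 0, 0], [1.4, 0.3, 0], -1], [[0, 0, 0], [1.4, 0.3, 0], -1], [[0, 0, 0], [1.4, 0.3, 0], -1]]' --newtons 35

```text
clock: 10.2
position: [0.6249, 0.0824, 0.2407]
ee_rot: [2.281, 2.16, -0.001]
force: [-0.5, -1.3, 0.7]
width: 0.196
gripper_force: 35.0
```

Call:
drive_tool --commands '[[[0, 0, 0], [-0.15, 0, 0], -1], [[0, 0, 0], [-0.3, 0, 0], -1], [[0, 0, 0], [-0.3, 0, 0], -1]]'

```text
clock: 10.45
position: [0.625, 0.0809, 0.2407]
ee_rot: [-2.279, -2.161, -0.003]
force: [1.7, 3.7, -2.4]
width: 0.196
gripper_force: 35.0
```

Call:
drive_tool --commands '[[[0, 0, 0], [-0.15, 0, 0], -1], [[0, 0, 0], [-0.3, 0, 0], -1], [[0, 0, 0], [-0.3, 0, 0], -1]]'

```text
clock: 10.7
position: [0.625, 0.0808, 0.2408]
ee_rot: [-2.275, -2.162, -0.007]
force: [3.5, 10.8, -5.4]
width: 0.197
gripper_force: 35.0
```

Call:
drive_tool --commands '[[[0, 0, 0], [-0.15, 0, 0], -1], [[0, 0, 0], [-0.3, 0, 0], -1], [[0, 0, 0], [-0.3, 0, 0], -1]]'

```text
clock: 10.95
position: [0.6249, 0.0806, 0.2408]
ee_rot: [-2.271, -2.163, -0.012]
force: [3.8, 20.0, -8.6]
width: 0.194
gripper_force: 35.0
```

Call:
drive_tool --commands '[[[0, 0, 0], [0.3, 0, 0], -1], [[0, 0, 0], [0.55, 0, 0], -1], [[0, 0, 0], [0.55, 0, 0], -1], [[0, 0, 0], [0.55, 0, 0], 0], [[0, 0, 0], [0.55, 0, 0], 0], [[0, 0, 0], [0.55, 0, 0], 0], [[0, 0, 0], [0.55, 0, 0], 0], [[0, 0, 0], [0.55, 0, 0], 0], [[0, 0, 0], [0.55, 0, -2], 0], [[0, 0, 0], [0.55, 0, -5], 0], [[0, 0, 0], [0.55, 0, -8], 0], [[0, 0, 0], [0.55, 0, -12], 0], [[0, 0, 0], [0.55, 0, -12], -1], [[0, 0, 0], [0.55, 0, -12], -1]]'

```text
clock: 12.12
position: [0.6259, 0.0796, 0.3635]
ee_rot: [2.279, 2.158, 0.007]
force: [-0.1, 0.8, -0.6]
width: 0.402
gripper_force: 0.0
```

Run:
```python
from h import *
im=cams.get_image("side");cv2.imwrite("pics/s7.png",im)
s=readout.observe();print(s['position'],s['joints'],s['width']*92)
g=cv2.cvtColor(im,6).astype(int)
for r in range(218,224):print(r,g[r,240:253])
# knob in side view: dark pixels near
m=g[125:160,245:275]<35;y,x=np.nonzero(m);print(x.mean()+245,y.min()+125,y.max()+125)
N=np.array(-RT[:,2])
for k,p in dict(round=[.5286,.0097,.054],down=[.6056,.0045,.054],bar=[.6482,.0019,.054]).items():
    print(k);rel(np.array(p)+.05*N,RT);print(np.array(p)+.05*N)
```

```text
[0.6251 0.0792 0.3614] [ 0.1168  0.4241 -0.5134  1.3039  0.2053  1.4636 -0.4342] 33.102189289342256
218 [75 75 77 79 80 81 83 83 84 83 80 77 76]
219 [71 74 77 80 82 83 85 86 85 84 82 80 76]
220 [73 73 76 79 82 86 88 88 88 86 81 79 72]
221 [72 74 75 76 79 81 83 85 85 81 80 77 73]
222 [77 78 80 80 80 78 78 79 79 81 83 83 81]
223 [77 80 83 84 86 88 89 89 89 90 90 88 82]
258.97058823529414 137 153
round
turn [0.0018 0.5235 0.0001] cm [-9.9633 -9.304  26.3956]
[ 0.5272 -0.0153  0.0973]
down
turn [0.0018 0.5235 0.0001] cm [-10.0637  -1.5871  26.4089]
[ 0.6042 -0.0205  0.0973]
bar
turn [0.0018 0.5235 0.0001] cm [-10.0916   2.6807  26.4162]
[ 0.6468 -0.0231  0.0973]
```

Call:
drive_tool --commands '[[[0, 0, 0], [-4, -1.5, 0], -1], [[0, 0, 0], [-8, -3, 0], -1], [[0, 0, 0], [-12, -4.5, 0], -1], [[0, 0, 0], [-15.5, -6, 0], -1], [[0, 0.1, 0], [-19, -7.5, 1.5], -1], [[0, 0.2, 0], [-22, -8.5, 4], -1], [[0, 0.3, 0], [-24, -9.3, 6.5], -1], [[0, 0.4, 0], [-24, -9.3, 9], -1], [[0, 0.5235, 0], [-24, -9.3, 11], -1], [[0, 0.5235, 0], [-22, -9.3, 13], -1], [[0, 0.5235, 0], [-22, -9.3, 13], -1], [[0, 0.5235, 0], [-22, -9.3, 13], -1]]'

```text
clock: 13.17
position: [0.5189, -0.1344, 0.2296]
ee_rot: [-1.981, -1.877, -0.529]
force: [0.1, 0.2, 0.6]
width: 0.008
gripper_force: 0.0
```

Run:
```python
from h import *
s=readout.observe();print(s['position'],s['joints'],s['force'])
N=-RT[:,2];p=np.array([.5286,.0097,.054])
for d in .1,.03,0:rel(p+d*N,RT)
```

```text
[ 0.5189 -0.1344  0.2296] [ 0.8234  0.4941 -0.5098  1.6575 -0.2839  1.222   0.4146] [0.1298 0.1582 0.5702]
turn [-0.0037 -0.002  -0.0005] cm [ 3.6989  0.2345 12.4343]
turn [-0.0037 -0.002  -0.0005] cm [ 3.6849  0.2606 19.4342]
turn [-0.0037 -0.002  -0.0005] cm [ 3.6789  0.2718 22.4342]
```

Call:
drive_tool --commands '[[[0, 0, 0], [1.5, 0.1, 3], -1], [[0, 0, 0], [3.7, 0.25, 6], -1], [[0, 0, 0], [3.7, 0.25, 9], -1], [[0, 0, 0], [3.7, 0.25, 12], -1], [[0, 0, 0], [3.7, 0.25, 15], -1], [[0, 0, 0], [3.7, 0.25, 18], -1], [[0, 0, 0], [3.7, 0.25, 20.4], -1], [[0, 0, 0], [3.7, 0.25, 20.4], -1], [[0, 0, 0], [3.7, 0.25, 20.4], -1]]'

```text
clock: 13.92
position: [0.5303, -0.0007, 0.0737]
ee_rot: [-1.981, -1.883, -0.531]
force: [0.8, 0.8, -0.1]
width: 0.007
gripper_force: 0.0
```

Run:
```python
from h import *
s=readout.observe();print(s['position'],s['force']);rel([.5286,.0097,.054],RT)
t=cams.get_image("top");s=cams.get_image("side")
t=cv2.resize(t[140:225,190:270],None,fx=4.8,fy=4.8,interpolation=3);s=cv2.resize(s[190:290,195:310],None,fx=3.4,fy=3.4,interpolation=3)
o=np.zeros((410,790,3),np.uint8);o[:t.shape[0],:t.shape[1]]=t;o[:s.shape[0],395:395+s.shape[1]]=s;cv2.imwrite("pics/z8.png",o)
```

```text
[ 0.5303 -0.0007  0.0737] [ 0.7573  0.7985 -0.0959]
turn [-0.0008  0.0003  0.0031] cm [-0.0883 -0.2269  2.2223]
```

View pics/z8.png

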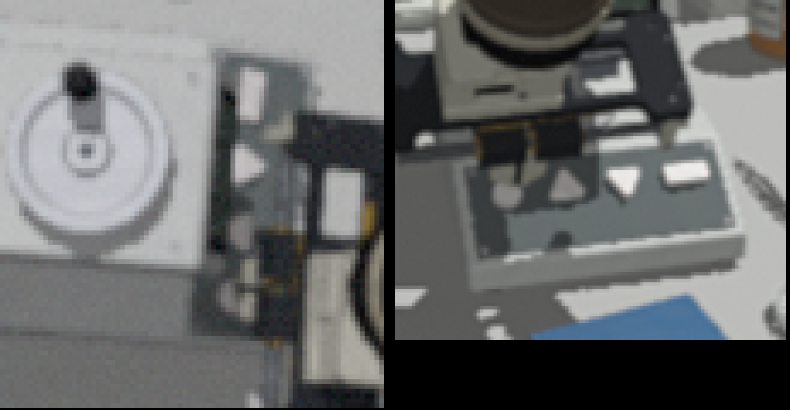

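Call:
drive_tool --commands '[[[0, 0, 0], [-0.1, -0.2, 1], -1], [[0, 0, 0], [-0.1, -0.2, 1.7], -1], [[0, 0, 0], [-0.1, -0.2, 1.7], -1], [[0, 0, 0], [-0.1, -0.2, 1.7], -1]]'

```text
clock: 14.35
position: [0.5287, 0.0056, 0.058]
ee_rot: [-1.984, -1.88, -0.532]
force: [0.8, 0.4, 0.3]
width: 0.006
gripper_force: 0.0
```

```bash
python3 -c "
from h import *
s=readout.observe();print(s['position'],s['force']@-RT[:,2]);rel([.5286,.0097,.054],RT)"
```

```text
[0.5287 0.0056 0.058 ] 0.07165503356655344
turn [0.0007 0.0004 0.0002] cm [ 0.1529 -0.0278  0.5486]
```

Call:
drive_tool --commands '[[[0, 0, 0], [0.1, 0, 0.3], -1], [[0, 0, 0], [0.1, 0, 0.6], -1], [[0, 0, 0], [0.1, 0, 0.8], -1], [[0, 0, 0], [0.1, 0, 0.8], -1], [[0, 0, 0], [0.1, 0, 0.8], -1]]'

```text
clock: 14.77
position: [0.5295, 0.0093, 0.0527]
ee_rot: [-1.986, -1.88, -0.533]
force: [-7.6, -12.4, 29.0]
width: 0.008
gripper_force: 15.8
```

```bash
python3 -c "
from h import *
s=readout.observe();print(s['position'],s['force'],s['force']@-RT[:,2]);rel([.5286,.0097,.054],RT)"
```

```text
[0.5295 0.0093 0.0527] [ -7.6424 -12.3717  28.9725] 31.47434950201098
turn [ 0.0023  0.0012 -0.0003] cm [ 0.0909 -0.0907 -0.0932]
```

Call:
drive_tool --commands '[[[0, 0, 0], [0, 0, -0.15], -1], [[0, 0, 0], [0, 0, -0.15], -1], [[0, 0, 0], [0, 0, -0.15], -1]]'

```text
clock: 15.02
position: [0.5294, 0.0092, 0.0531]
ee_rot: [-1.986, -1.88, -0.533]
force: [-2.9, -6.3, 14.6]
width: 0.001
gripper_force: 7.8
```

Call:
drive_tool --commands '[[[0, 0, 0], [0, 0, -0.1], -1], [[0, 0, 0], [0, 0, -0.1], -1], [[0, 0, 0], [0, 0, -0.1], -1]]'

```text
clock: 15.27
position: [0.5293, 0.009, 0.0534]
ee_rot: [-1.985, -1.88, -0.533]
force: [1.1, -3.3, 5.4]
width: 0.007
gripper_force: 3.6
```

Call:
drive_tool --commands '[[[0, 0, 0], [0, 0, -0.15], -1], [[0, 0, 0], [0, 0, -0.15], -1], [[0, 0, 0], [0, 0, -0.15], -1]]'

```text
clock: 15.52
position: [0.5289, 0.0087, 0.0544]
ee_rot: [-1.985, -1.88, -0.532]
force: [3.7, -2.7, 2.2]
width: 0.004
gripper_force: 1.8
```

Call:
drive_tool --commands '[[[0, 0, 0], [0, 0, -0.2], -1], [[0, 0, 0], [0, 0, -0.2], -1], [[0, 0, 0], [0, 0, -0.2], -1]]'

```text
clock: 15.77
position: [0.5281, 0.0081, 0.056]
ee_rot: [-1.983, -1.879, -0.531]
force: [1.2, -1.4, 1.2]
width: 0.009
gripper_force: 1.0
```

Call:
drive_tool --commands '[[[0, 0, 0], [0, 0, -1], -1], [[0, 0, 0], [0, 0, -2], -1], [[0, 0, 0], [0, 0, -2], -1]]'

```text
clock: 16.02
position: [0.5283, -0.0032, 0.0749]
ee_rot: [-1.985, -1.88, -0.532]
force: [-0.4, -0.8, 0.5]
width: 0.006
gripper_force: 0.0
```

Call:
drive_tool --commands '[[[0, 0, 0], [0, 2.6, -1], -1], [[0, 0, 0], [0, 5.2, -1], -1], [[0, 0, 0], [0, 7.8, -1], -1], [[0, 0, 0], [0, 7.8, -1], -1], [[0, 0, 0], [0, 7.8, 0.5], -1], [[0, 0, 0], [0, 7.8, 1], -1], [[0, 0, 0], [0, 7.8, 1], -1], [[0, 0, 0], [0, 7.8, 1], -1]]'

```text
clock: 16.68
position: [0.6051, -0.0011, 0.0647]
ee_rot: [-1.983, -1.879, -0.53]
force: [-0.4, -1.0, 0.6]
width: 0.007
gripper_force: 0.0
```

```bash
python3 -c "
from h import *
s=readout.observe();print(s['position'],s['force']);rel([.6062,.005,.054],RT)"
```

```text
[ 0.6051 -0.0011  0.0647] [-0.3701 -0.9806  0.6286]
turn [-0.0014 -0.0002 -0.0002] cm [0.003  0.0829 1.2328]
```

Call:
drive_tool --commands '[[[0, 0, 0], [0, 0.1, 0.6], -1], [[0, 0, 0], [0, 0.1, 1.0], -1], [[0, 0, 0], [0, 0.1, 1.25], -1], [[0, 0, 0], [0, 0.1, 1.4], -1], [[0, 0, 0], [0, 0.1, 1.4], -1], [[0, 0, 0], [0, 0.1, 1.4], -1]]'

```text
clock: 17.18
position: [0.6078, 0.0047, 0.0536]
ee_rot: [-1.985, -1.88, -0.532]
force: [-3.6, -4.8, 12.3]
width: 0.005
gripper_force: 6.7
```

Call:
drive_tool --commands '[[[0, 0, 0], [0, 0, -0.7], -1], [[0, 0, 0], [0, 0, -1.4], -1], [[0, 0, 0], [0, 0, -1.4], -1], [[0, 0, 0], [0, 0, -1.4], -1], [[0, 0, 0], [0, 0, -1.4], -1]]'

```text
clock: 17.6
position: [0.6067, -0.0012, 0.0646]
ee_rot: [-1.983, -1.879, -0.531]
force: [-0.5, -0.2, 0.4]
width: 0.005
gripper_force: 0.0
```

Call:
drive_tool --commands '[[[0, 0, 0], [0, 0, 0.6], -1], [[0, 0, 0], [0, 0, 1.0], -1], [[0, 0, 0], [0, 0, 1.25], -1], [[0, 0, 0], [0, 0, 1.4], -1], [[0, 0, 0], [0, 0, 1.4], -1], [[0, 0, 0], [0, 0, 1.4], -1]]'

```text
clock: 18.1
position: [0.6073, 0.005, 0.0536]
ee_rot: [-1.984, -1.879, -0.531]
force: [-5.5, -6.8, 17.4]
width: 0.005
gripper_force: 9.7
```

Call:
drive_tool --commands '[[[0, 0, 0], [0, 0, -0.7], -1], [[0, 0, 0], [0, 0, -1.4], -1], [[0, 0, 0], [0, 0, -2.2], -1], [[0, 0, 0], [0, 2.1, -2.2], -1], [[0, 0, 0], [0, 4.2, -2.2], -1], [[0, 0, 0], [0, 4.2, -2.2], -1], [[0, 0, 0], [0, 4.2, -1.4], -1], [[0, 0, 0], [0, 4.2, -1.4], -1], [[0, 0, 0], [0, 4.2, -1.4], -1]]'

```text
clock: 18.85
position: [0.6473, -0.003, 0.0639]
ee_rot: [-1.982, -1.878, -0.529]
force: [-1.0, -0.2, 1.1]
width: -0.0
gripper_force: 0.0
```

```bash
python3 -c "
from h import *
s=readout.observe();print(s['position'],s['force']);rel([.6488,.0028,.054],RT)"
```

```text
[ 0.6473 -0.003   0.0639] [-1.042  -0.2105  1.0641]
turn [-0.0027 -0.0004 -0.0003] cm [0.0118 0.1251 1.1477]
```

Call:
drive_tool --commands '[[[0, 0, 0], [0, 0.1, 0.6], -1], [[0, 0, 0], [0, 0.1, 1.0], -1], [[0, 0, 0], [0, 0.1, 1.2], -1], [[0, 0, 0], [0, 0.1, 1.35], -1], [[0, 0, 0], [0, 0.1, 1.35], -1], [[0, 0, 0], [0, 0.1, 1.35], -1]]'

```text
clock: 19.35
position: [0.6501, 0.0023, 0.0539]
ee_rot: [-1.984, -1.879, -0.531]
force: [-4.1, -5.1, 11.4]
width: 0.007
gripper_force: 6.3
```

Bottomed; retreat along the normal and well clear.

Call:
drive_tool --commands '[[[0, 0, 0], [0, 0, -1], -1], [[0, 0, 0], [0, 0, -3], -1], [[0, 0, 0], [0, 0, -6], -1], [[0, 0, 0], [0, 0, -10], -1], [[0, 0, 0], [0, 0, -14], -1], [[0, 0, 0], [0, 0, -18], -1], [[0, 0, 0], [0, 0, -20], -1], [[0, 0, 0], [0, 0, -20], -1], [[0, 0, 0], [0, 0, -20], -1], [[0, 0, 0], [0, 0, -20], -1]]'

```text
clock: 20.18
position: [0.6441, -0.096, 0.2254]
ee_rot: [-1.982, -1.879, -0.53]
force: [-0.0, 1.0, -1.0]
width: 0.002
gripper_force: 0.0
```

Run:
```python
from h import *
s=readout.observe();print(s['position'],s['force'],s['dq'])
im=cams.get_image("side");t=cams.get_image("top")
o=np.hstack([cv2.resize(im[90:290,130:330],(395,395)),cv2.resize(t[110:280,150:320],(395,395))]);cv2.imwrite("pics/z9.png",o)
```

```text
[ 0.6441 -0.096   0.2254] [-0.02    0.966  -1.0379] [-0.0095  0.0145 -0.0028  0.0137  0.0004 -0.0012 -0.0002]
```

View pics/z9.png

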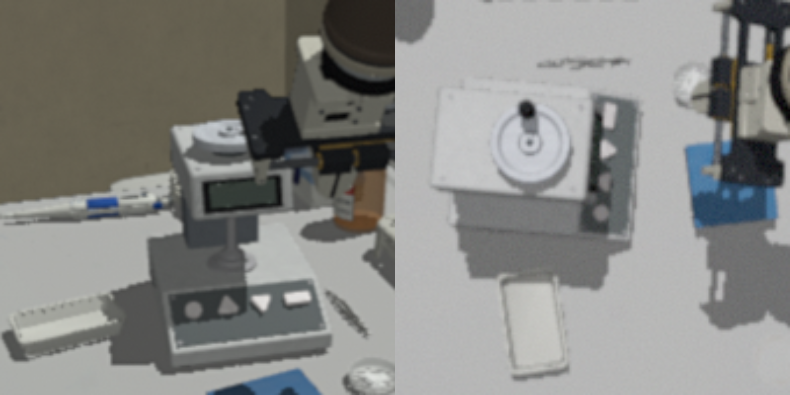

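The foot sits on the anvil (230, 262), all keys are up, and the box, dish, tray and tweezers have not moved. The hand is clear of everything.

```bash
python3 -c "
from cell import job
print(job.sign_off())"
```

```text
the job is handed in; nothing more can be done
None
```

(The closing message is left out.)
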